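# Stop the plate shaker and hold its guard gate ajar

### The job

Stop the plate shaker by turning the knob on its speed controller anticlockwise to the end stop. Only then open the guard gate on the front of the shaker: its bolt has sagged behind the bent-up lip of the keeper, so lift the bolt over the lip while drawing it back, without forcing it against the keeper, and pull the gate towards you. Finish while holding the sprung gate still and ajar by about a hand's breadth (some 7 cm at its free edge), with the shaker still off and the other things on the bench left where they are.

Things in the scene. Friction and masses are not known exactly. Their poses are not given: they have to be found in the camera images.
- speed_grip (a point): Speed knob on the grey controller box (240 x 130 x 55 mm, knob at the robot's end): black disc, 44 mm, with an upright bar grip 42 long, 14 wide, 32 mm tall. This point: on its upright axis, 7 mm below the bar's top, 92 mm above the bench. x axis along the bar, turns with the knob; z up. Behind it on the box, about 100 mm from the axis, stands a box of tips (top 107 mm above the bench).
- speed (a joint): Speed knob, rad: 0 at the anticlockwise (seen from above) end stop, which is off; grows clockwise to 2.4. Starts between 0.7 and 1.4. Light friction, stays where it is left.
- bolt_pull (a point): Upright round steel pull of the bolt, 18 mm in diameter, in front of the gate. This point: on its axis, middle of the part to grip, 20 mm below its top; at the start 190 mm above the bench, 34 mm above the staples either side, 40 mm above the gate's top and 19 mm in front of it. Gate's axes: y along the bar towards the hinge (the way the bolt is drawn back), x into the guard, z up.
- bolt_nose (a point): Underside of the tooth, a 14 mm long block hanging 12 mm below the bar at the nose end of the bolt. At the start it has dropped 10 mm below the top of the keeper's lip, 3 mm behind it. Same axes as the pull.
- keeper_lip (a point): Middle of the top edge of the keeper's bent-up lip (6 mm thick, 26 mm wide), on the fixed post at the gate's free edge, 117 mm above the bench. The bar passes over it; the tooth must be lifted more than 10 mm to pass. The keeper's upright cheek plate in front stops the gate opening until the bolt is drawn back 23 mm or more.
- bolt (a joint): Draw of the bolt along its bar, m: 0 shot home, grows as it is drawn back towards the hinge, to 0.045. The light friction (0.8 N) keeps it where it is left. Blocked by the lip at 0.003 unless lifted.
- bolt_lift (a joint): Lift of the bolt in its worn staples, m: 0 sagged (falls back by its own weight of about 2 N), at most 0.020.
- gate_hinge (a point): Upright hinge line of the gate, 150 mm above the bench (gate's top), fixed to the shaker (white body 240 deep, 280 wide, 60 mm high, clear guard on top, gate in front). Shaker's axes: x from the gate into the guard, y from the free edge towards the hinge, z up.
- gate_edge (a point): Top of the gate's free edge, 220 mm from the hinge line, in the middle of the gate's 12 mm thickness, 150 mm above the bench. Its axes turn with the gate.
- gate (a joint): Angle of the gate about its upright hinge, rad: 0 shut, grows as its free edge swings out towards the robot (seen from above clockwise about the hinge), to 0.8. A spring shuts it: 0.25 Nm when shut and 0.25 + 1.0 x angle when open.
- keeper: The fixed steel keeper with the lip and cheek; the origin is that of the shaker (middle of its underside), not on the keeper itself.
- tip_box: Bystander: box of pipette tips, 85 x 115 x 52 mm, on the rear part of the controller. Origin in the middle of its underside.
- vial: Bystander: small capped vial, 28 mm in diameter, 50 mm tall, beside the controller. Origin in the middle of its underside.
- jar: Bystander: capped jar, 48 mm in diameter, 60 mm tall, beside the shaker on its hinge side. Origin in the middle of its underside.
- reagent: Bystander: reagent bottle, 64 mm in diameter, 130 mm tall. Origin in the middle of its underside.
- microplate: Bystander: white well plate, 85 x 127 x 14 mm, lying in front. Origin in the middle of its underside.
- pipette: Bystander: hand pipette lying on the bench, about 240 mm long, 22 mm high. Origin on its underside near the middle.

How it is judged:
By the outcome, as a careful person would: the job done as asked, in the order asked, and still so for the second after the job is handed in, while the arm keeps its last pose, push and grip.
It also fails if it takes over 51 s, if anything falls off the work surface, if the arm or the gripper's body presses on something with over 40 N, if the wrist force passes 120 N, or if a joint passes its speed limit or range.

### The arm

A 7-joint arm with a two-finger parallel gripper is mounted at the origin on the work surface. World frame = base frame: x ahead of the robot, y to its left, z up, the work surface at z = 0. Lengths are in m, angles in rad, forces in N, time in s.
With the tool pointing down it reaches from about 0.425 to 0.925 m from the base axis. Payload 6.8 kg.
Tool frame: the origin (TCP) lies on the front face of the gripper's body, between the roots of the fingers; the fingertips stand 73 mm ahead of it and the grasp point (between the pads) lies 54 mm ahead of it; z points along the fingers, y is the line along which they close (so a half turn about z gives the same grasp; the last joint's range is limited). The gripper opens to 85 mm and grips with 20 to 120 N. Pads are 22 mm wide; open, the fingers measure 114 mm over their backs; the gripper's body (76 mm by 85 mm) begins 54 mm behind the grasp point. The pads swing forward as they close: fully open they stand 13 mm farther back than shut.
Start: joints at [-1.345, 0.477, 0.022, 1.555, -0.011, 1.109, -0.083], TCP at [0.221, 0.638, 0.304] pointing down, gripper open.
Joint ranges: [-2.96, 2.96], [-0.34, 2.1], [-1.41, 1.46], [0.24, 2.44], [-1.37, 4.51], [0.17, 1.92], [-2.96, 2.96]. Speed limits (rad/s): [2.39, 2.39, 3.14, 3.14, 3.14, 3.14, 3.14].

### API

Orientations are given as a unit quaternion [w, x, y, z].
In Python, from station import bot, optics gives the robot as it stands.
- The arm moves only by the tool drive_tool, never from a script. Its argument "deltas" is a list of rows, each an object with "gripper": the closure in counts, from 0 (fully open) to 255 (shut); "offset": the shift along the tool's x, y, z in units of 1000 mm (1.0 is 1000 mm), a list of three; "angular": the turn, a rotation vector about the tool's x, y, z in units of 45 degrees (1.0 is 45 degrees), a list of three. In form: [{"gripper": gripper, "offset": [dx, dy, dz], "angular": [rx, ry, rz]}, ...]. A call has 1 to 5 rows; each row is the pose to reach, as a shift and turn from the pose commanded when the call began, along the tool's axes at that moment; what a row does not reach only later rows make up. A row lasts 1/10 s, in which the tool goes at most 50 mm and 8.59 degrees, less where a joint would pass 70% of its speed; a pose out of reach is approached as far as the arm can. A call with a number of a shift or a turn outside -1 to 1 is refused whole. A call with a gripper value outside its range is refused whole. The fingers move at their own pace and stop on an object; "grip_force" is the grip in N (left out, the last holds). Time passes only in rows, so rows that repeat a pose let the fingers close. It gives the time, the measured TCP pose, the force, the opening and the grip force at its end, in the units of the state.
- bot.get_obs(): the state, without advancing time (a new reading comes with each control period).
- optics.read_camera(name): name is "side" or "top"; returns the picture (400x640x3 uint8, blue, green, red); there is no depth.
- optics.camera_model(name): a dict with "fx", "fy", "cx", "cy" (pixels), "dist" ([k1, k2, p1, p2, k3] as OpenCV has them; the pictures are not rectified), "cam_to_world" (4x4, takes a point from camera to world coordinates). Camera axes: x right, y up, looking along -z (the intrinsics and any distortion apply to the point x, -y, -z); pixel columns grow to the right and rows downward; lengths in m; the calibration is good to about 2 mm. A picture is of the moment at which its call begins. camera_model takes no time and is no camera call.
- bot.hand_in(): hands the job in; it is judged then, once.
The state is a dict: "t": time; "q": joint angles; "joint_vel": joint speeds; "joint_torque": joint torques, N m; "eef_pos": TCP position; "tool_rot": TCP orientation; "contact_force": force on the tool from outside, world axes, zero at the start; "torque": the same for the moment, N m; "gripper_width": opening from 0.0 (shut) to 1.0 (fully open); "grasp_force": force on a finger pad.
Only numpy, scipy, OpenCV 4.12 (cv2) and the standard library are available. Lean on these libraries where they do the work, as an engineer would, in place of code of your own. Each camera call takes 0.05 s, during which the arm holds its last target. There are 200 camera calls.

## Working session

There is one attempt and no reset: what is moved stays moved. The work goes in short steps, Python scripts to look and compute and a tool call to move; the robot and the scene stay as the last step left them, time stands still between calls to the robot, and variables do not carry over. Pictures are saved under pics/ and viewed, at most 10 in all, crops included, and the job is handed in when it is done.

Besides the shell and the picture viewer there is one more tool, called after "Call:" by a JSON object that holds its "api" and its "payload". drive_tool: Moves the arm, as the interface text tells. Its arguments: {"type":"object","properties":{"deltas":{"type":"array"},"grip_force":{"type":"number"}},"required":["deltas"]}

```bash
mkdir -p pics; ls; python3 - <<'E'
from station import bot, optics
import cv2
for n in("side","top"):
    cv2.imwrite(f"pics/{n}0.png",optics.read_camera(n)); m=optics.camera_model(n); print(n,{k:(v if k!='cam_to_world' else [[round(float(a),4) for a in r] for r in v]) for k,v in m.items()})
o=bot.get_obs(); print(o)
E
```

```text
pics
side {'fx': 498.52216313551594, 'fy': 498.52216313551594, 'cx': 314.2802247927284, 'cy': 199.25122684480226, 'dist': array([-0.03179573,  0.        ,  0.        ,  0.        ,  0.        ]), 'cam_to_world': [[-0.9636, -0.1503, 0.2212, 0.9744], [0.2674, -0.5307, 0.8043, 1.5791], [-0.0035, 0.8341, 0.5516, 1.2095], [0.0, 0.0, 0.0, 1.0]]}
top {'fx': 395.2330671994261, 'fy': 395.2330671994261, 'cx': 320.71165963990023, 'cy': 201.596219672253, 'dist': array([-0.07133371,  0.        ,  0.        ,  0.        ,  0.        ]), 'cam_to_world': [[0.0263, 0.9972, -0.0698, 0.4621], [-0.9995, 0.0252, -0.0175, 0.0032], [-0.0157, 0.0702, 0.9974, 1.6508], [0.0, 0.0, 0.0, 1.0]]}
{'t': 0.1, 'q': array([-1.34511883,  0.47774346,  0.02236013,  1.55634508, -0.01148579,
        1.10926685, -0.08313988]), 'joint_vel': array([-0.00037384, -0.00239807, -0.00148411, -0.00207243,  0.00087106,
        0.00015296, -0.00071088]), 'joint_torque': array([ 4.04791135e-03, -5.97762072e+01,  1.61337957e+00, -2.81957871e+01,
        1.28151878e-02,  5.03874835e-03, -2.61614389e-05]), 'eef_pos': array([0.22102185, 0.63736232, 0.30300888]), 'tool_rot': array([-6.62022246e-05,  1.66129358e-01,  9.86103630e-01, -8.14452937e-04]), 'contact_force': array([ 0.35491877, -0.25560956,  0.54312253]), 'torque': array([ 0.04447214, -0.01425832,  0.01088109]), 'grasp_force': 0.0, 'gripper_width': 1.0015057650745474}
```

View pics/top0.png

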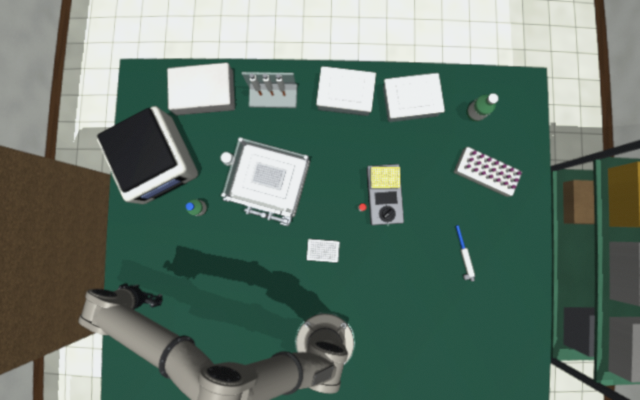

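View pics/side0.png

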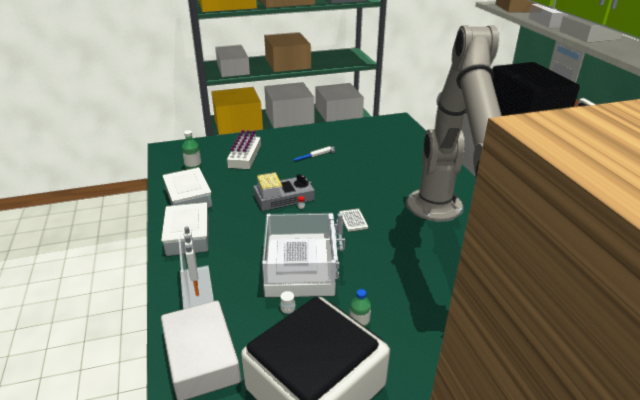

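The top view shows the knob at about (387,213), the shaker gate running from (228,203) to (290,220), the jar at (226,158) on the hinge side and the reagent bottle at (195,207). I'll zoom in on the knob and gate in both views.

```bash
cat > h.py <<'E'
from station import bot, optics
import cv2, numpy as np
from scipy.spatial.transform import Rotation as R
def ray(n,uv):
    m=optics.camera_model(n);K=np.array([[m['fx'],0,m['cx']],[0,m['fy'],m['cy']],[0,0,1]])
    x,y=cv2.undistortPoints(np.array([[uv]],float),K,np.array(m['dist']))[0,0]
    T=np.array(m['cam_to_world']);return T[:3,3],T[:3,:3]@np.array([x,-y,-1.])
def plane(n,uv,z):
    o,d=ray(n,uv);return (o+d*(z-o[2])/d[2]).round(4)
def proj(n,P):
    m=optics.camera_model(n);K=np.array([[m['fx'],0,m['cx']],[0,m['fy'],m['cy']],[0,0,1]])
    T=np.array(m['cam_to_world']);p=(np.array(P,float).reshape(-1,3)-T[:3,3])@T[:3,:3]*[1,-1,-1]
    return cv2.projectPoints(p,np.zeros(3),np.zeros(3),K,np.array(m['dist']))[0].reshape(-1,2)
def two(a,b):
    o1,d1=ray("top",a);o2,d2=ray("side",b)
    s=np.linalg.lstsq(np.c_[d1,-d2],o2-o1,rcond=None)[0]
    p,q=o1+s[0]*d1,o2+s[1]*d2;return ((p+q)/2).round(4),np.linalg.norm(p-q).round(4)
def crop(img,x,y,w,h,s):
    c=cv2.resize(img[y:y+h,x:x+w],None,fx=s,fy=s,interpolation=cv2.INTER_CUBIC)
    for i in range(0,w,10):
        cv2.putText(c,str(x+i),(i*s,8),0,.3,(0,0,255),1);cv2.line(c,(i*s,8),(i*s,14),(0,0,255),1)
    for j in range(0,h,10):
        cv2.putText(c,str(y+j),(0,j*s+4),0,.3,(0,0,255),1);cv2.line(c,(18,j*s),(24,j*s),(0,0,255),1)
    return c
E
python3 - <<'E'
from h import *
t=cv2.imread("pics/top0.png");s=cv2.imread("pics/side0.png")
a=crop(t,220,185,80,60,6)[:300];a=crop(t,220,180,80,50,6)
b=crop(t,360,160,50,70,6)
c=np.zeros((600,800,3),np.uint8)
c[:300,:480]=a; c[:300,490:790]=crop(t,362,180,50,50,6)
c[300:600,:480]=crop(s,300,205,60,50,8)[:300,:480]; c[300:600,490:790]=crop(s,270,165,50,50,6)
cv2.imwrite("pics/c1.png",c)
E
```

```text
(no output)
```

View pics/c1.png

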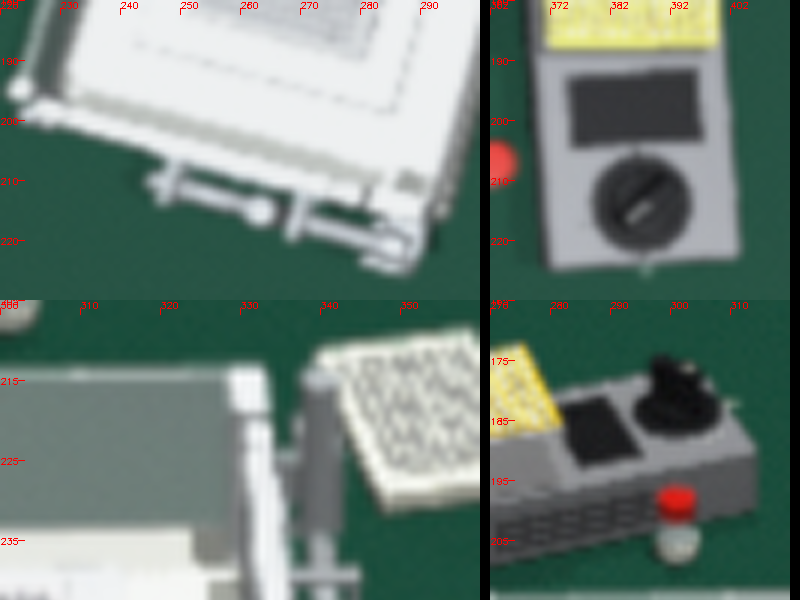

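The zoom shows the knob disc centre at top (387.3,213.8) with its bar running up-right at about 40° on screen. The pull's head is at top (263.3,215.2) and side (340,214). The bar and gate slope about 15°, from hinge (227.5,198) to free edge (283,213).

```bash
python3 - <<'E'
from h import *
t=cv2.imread("pics/top0.png")
print("knob disc z.065",plane("top",(387.3,213.8),.065), "side", two((387.3,213.5),(302,182)))
print("pull top z.21",plane("top",(263.3,215.2),.21),two((263.3,215.2),(339.8,214.5)))
h=plane("top",(227.5,198.0),.15);e=plane("top",(283,213),.15);print("gate",h,e,np.linalg.norm(h-e),np.degrees(np.arctan2(*(h-e)[:2])))
# knob bar orientation: dark mask top
g=cv2.cvtColor(t,cv2.COLOR_BGR2GRAY)
print(g[204:224,378:398])
# controller outline
hsv=cv2.cvtColor(t,cv2.COLOR_BGR2HSV)
m=((hsv[...,1]>100)).astype(np.uint8)
sub=1-m[150:235,366:415]
n,l,st,c=cv2.connectedComponentsWithStats(sub);print(st,c)
# pointer positions in other things
for z in(.055,):
    pts=[(371.5,224.5),(403.5,222.5),(368,167),(399,165)]
    for p in pts: print(p,plane("top",p,z))
E
```

```text
knob disc z.065 [ 0.5307 -0.2374  0.065 ] side (array([ 0.5313, -0.2371,  0.065 ]), np.float64(0.0014))
pull top z.21 [0.5077 0.2372 0.21  ] (array([0.5104, 0.2367, 0.2081]), np.float64(0.0056))
gate [0.5719 0.3877 0.15  ] [0.52   0.1719 0.15  ] 0.22195326084561134 13.522842945933366
[[104 116 120 121 124 133 135 126 122 139 146 147 153 155 155 156 155 156
  156 160]
 [159 162 164 163 160 155 147 127 109 126 134 140 154 165 171 173 174 174
  173 173]
 [177 177 175 169 155 123 103  87  74  82  89  93 111 138 160 172 175 175
  174 175]
 [179 177 167 143 110  77  63  59  56  55  58  58  67  91 125 156 173 176
  175 174]
 [178 168 139 100  71  57  53  52  46  43  45  43  43  56  80 118 156 173
  175 175]
 [175 151 107  70  56  51  47  50  48  44  40  30  29  39  52  78 125 164
  175 175]
 [168 126  80  59  52  46  50  53  48  40  32  27  33  43  46  56  98 151
  172 175]
 [162 110  69  55  48  51  54  47  41  32  29  37  43  51  49  49  77 128
  165 175]
 [152 100  63  53  43  50  51  44  34  33  40  47  51  51  50  54  71 118
  163 174]
 [144  93  62  51  42  47  45  36  44  66  65  56 
[... 508 characters left out ...]
8  59  63  80 115 155 173
  177 178]
 [181 180 169 137 106  80  66  62  60  59  61  63  68  85 123 156 173 177
  178 178]
 [182 181 178 170 155 125 103  92  85  80  88 100 107 125 156 172 174 175
  174 173]
 [181 179 178 177 172 162 152 137 126 115 131 147 149 152 159 159 157 155
  153 148]
 [163 160 156 152 150 151 147 138 130 128 139 133 125 121 117 113 109 103
  100  95]]
[[   0    0   49   85 2171]
 [   0   13   39   63 1988]
 [   0   54    2    6    6]] [[28.84385076 39.14048825]
 [18.78118712 45.07897384]
 [ 0.5        56.5       ]]
(371.5, 224.5) [ 0.4864 -0.1758  0.055 ]
(403.5, 222.5) [ 0.4977 -0.3049  0.055 ]
(368, 167) [ 0.7198 -0.1576  0.055 ]
(399, 165) [ 0.7313 -0.2839  0.055 ]
```

Call:
{"api": "drive_tool", "payload": {"deltas": [{"gripper": 0,"offset": [-0.04,-0.024,0],"angular": [0,0,0]},{"gripper": 0,"offset": [-0.08,-0.048,0],"angular": [0,0,0]},{"gripper": 0,"offset": [-0.12,-0.072,0],"angular": [0,0,0]},{"gripper": 0,"offset": [-0.16,-0.096,0],"angular": [0,0,0]},{"gripper": 0,"offset": [-0.2,-0.12,0],"angular": [0,0,0]}], "grip_force": 25}}

```text
t: 0.6
eef_pos: [0.3716, 0.457, 0.3036]
tool_rot: [-0.0, 0.166, 0.986, -0.0]
contact_force: [1.3, -0.1, -0.6]
gripper_width: 0.998
grasp_force: 0.0
```

Call:
{"api": "drive_tool", "payload": {"deltas": [{"gripper": 0,"offset": [-0.026,-0.038,0],"angular": [0,0,0]},{"gripper": 0,"offset": [-0.052,-0.076,0],"angular": [0,0,0]},{"gripper": 0,"offset": [-0.078,-0.114,0],"angular": [0,0,0]},{"gripper": 0,"offset": [-0.104,-0.152,0],"angular": [0,0,0]},{"gripper": 0,"offset": [-0.13,-0.19,0],"angular": [0,0,0]}]}}

```text
t: 1.1
eef_pos: [0.4314, 0.2347, 0.3037]
tool_rot: [-0.0, 0.166, 0.986, -0.0]
contact_force: [1.3, -0.8, 0.5]
gripper_width: 0.998
grasp_force: 0.0
```

Call:
{"api": "drive_tool", "payload": {"deltas": [{"gripper": 0,"offset": [-0.02,-0.04,0],"angular": [0,0,0]},{"gripper": 0,"offset": [-0.04,-0.08,0],"angular": [0,0,0]},{"gripper": 0,"offset": [-0.06,-0.12,0],"angular": [0,0,0]},{"gripper": 0,"offset": [-0.08,-0.16,0],"angular": [0,0,0]},{"gripper": 0,"offset": [-0.1,-0.2,0],"angular": [0,0,0]}]}}

```text
t: 1.6
eef_pos: [0.46, 0.0132, 0.3039]
tool_rot: [-0.0, 0.166, 0.986, 0.0]
contact_force: [0.9, 0.6, 0.1]
gripper_width: 0.998
grasp_force: 0.0
```

Call:
{"api": "drive_tool", "payload": {"deltas": [{"gripper": 0,"offset": [-0.024,-0.038,0],"angular": [0,0,0.116]},{"gripper": 0,"offset": [-0.048,-0.076,0],"angular": [0,0,0.232]},{"gripper": 0,"offset": [-0.072,-0.114,0],"angular": [0,0,0.348]},{"gripper": 0,"offset": [-0.096,-0.152,0],"angular": [0,0,0.464]},{"gripper": 0,"offset": [-0.12,-0.19,0],"angular": [0,0,0.58]}]}}

```text
t: 2.1
eef_pos: [0.5114, -0.2054, 0.3038]
tool_rot: [-0.0, 0.386, 0.922, 0.0]
contact_force: [0.3, 1.3, -0.2]
gripper_width: 1.002
grasp_force: 0.0
```

Call:
{"api": "drive_tool", "payload": {"deltas": [{"gripper": 0,"offset": [-0.018,-0.004,0.02],"angular": [0,0,0]},{"gripper": 0,"offset": [-0.036,-0.008,0.055],"angular": [0,0,0]},{"gripper": 0,"offset": [-0.036,-0.008,0.095],"angular": [0,0,0]},{"gripper": 0,"offset": [-0.036,-0.008,0.13],"angular": [0,0,0]},{"gripper": 0,"offset": [-0.036,-0.008,0.156],"angular": [0,0,0]}]}}

```text
t: 2.6
eef_pos: [0.53, -0.2346, 0.1452]
tool_rot: [-0.002, 0.385, 0.923, -0.0]
contact_force: [0.6, 0.2, 0.7]
gripper_width: 1.003
grasp_force: 0.0
```

Call:
{"api": "drive_tool", "payload": {"deltas": [{"gripper": 140,"offset": [0,0,0],"angular": [0,0,0]},{"gripper": 140,"offset": [0,0,0],"angular": [0,0,0]},{"gripper": 140,"offset": [0,0,0],"angular": [0,0,0]}]}}

```text
t: 2.9
eef_pos: [0.532, -0.2355, 0.1495]
tool_rot: [0.001, 0.385, 0.923, 0.0]
contact_force: [-0.4, -0.3, 0.7]
gripper_width: 0.512
grasp_force: 0.0
```

```bash
python3 - <<'E'
from h import *
s=optics.read_camera("side");c=crop(s,260,140,80,65,9);cv2.imwrite("pics/k1.png",c)
print(bot.get_obs()['eef_pos'],bot.get_obs()['torque'],bot.get_obs()['gripper_width'])
E
```

```text
[ 0.53206211 -0.23544353  0.14963613] [0.01698912 0.01497936 0.00765259] 0.4532772761992678
```

View pics/k1.png

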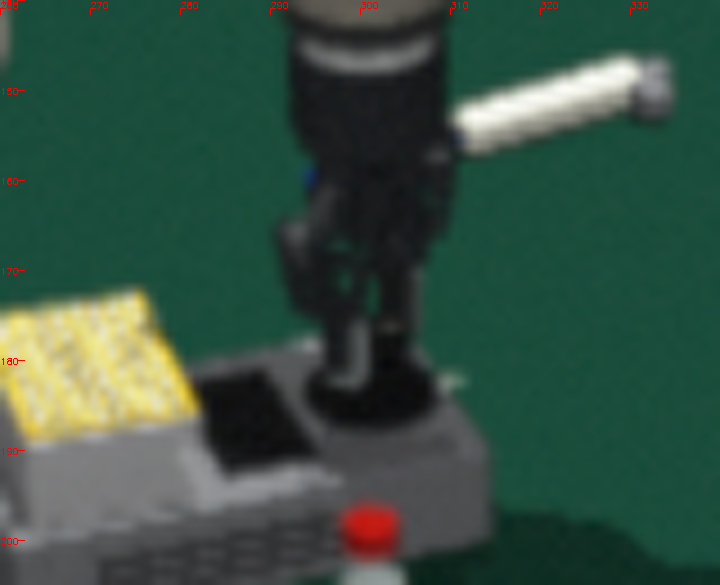

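The fingers straddle the bar, with the tips at about (298,182) and (306,178) just above the disc. I'll close and turn.

Call:
{"api": "drive_tool", "payload": {"deltas": [{"gripper": 200,"offset": [0,0,0.003],"angular": [0,0,0]},{"gripper": 230,"offset": [0,0,0.003],"angular": [0,0,0]},{"gripper": 255,"offset": [0,0,0.003],"angular": [0,0,0]},{"gripper": 255,"offset": [0,0,0.003],"angular": [0,0,0]},{"gripper": 255,"offset": [0,0,0.003],"angular": [0,0,0]}], "grip_force": 30}}

```text
t: 3.45
eef_pos: [0.5313, -0.2356, 0.1457]
tool_rot: [0.001, 0.385, 0.923, -0.0]
contact_force: [-1.1, -2.0, 7.3]
gripper_width: 0.157
grasp_force: 35.5
```

```bash
python3 - <<'E'
from h import *
o=bot.get_obs();print(*[o[k] for k in('t','eef_pos','contact_force','torque','gripper_width','grasp_force','q')])
E
```

```text
3.45 [ 0.53127422 -0.23561276  0.14566221] [-1.12906764 -2.00255745  7.33238093] [-0.2460048   0.37980536  0.00643906] 0.15676369475066398 35.54762542247772 [-0.03624413  0.56141947  0.45888877  1.93435906 -0.36285391  0.72595175
  1.41725986]
```

Call:
{"api": "drive_tool", "payload": {"deltas": [{"gripper": 255,"offset": [0,0,-0.001],"angular": [0,0,-0.15]},{"gripper": 255,"offset": [0,0,-0.001],"angular": [0,0,-0.3]},{"gripper": 255,"offset": [0,0,-0.001],"angular": [0,0,-0.45]},{"gripper": 255,"offset": [0,0,-0.001],"angular": [0,0,-0.6]},{"gripper": 255,"offset": [0,0,-0.001],"angular": [0,0,-0.75]}]}}

```text
t: 3.95
eef_pos: [0.5307, -0.2367, 0.1458]
tool_rot: [0.0, 0.098, 0.995, -0.001]
contact_force: [-0.4, -5.7, -4.0]
gripper_width: 0.158
grasp_force: 34.3
```

```bash
cat >o.py <<'E'
from h import *
o=bot.get_obs();np.set_printoptions(precision=4,suppress=True)
q=o['tool_rot'];r=R.from_quat([*q[1:],q[0]]).as_matrix()
print('t',o['t'],'p',o['eef_pos'],'F',o['contact_force'],'M',o['torque'],'w',o['gripper_width'],'g',o['grasp_force'],'yaw_y',np.degrees(np.arctan2(r[1,1],r[0,1])))
print('q',o['q']); print(r)
E
python3 o.py
```

```text
t 3.95 p [ 0.5307 -0.2367  0.1458] F [-0.3967 -5.7451 -4.0413] M [-1.148   0.0253 -0.0526] w 0.15783066705540172 g 34.32088851928711 yaw_y 78.71248062731846
q [ 0.0799  0.5361  0.3033  1.9268 -0.2325  0.7116  1.8937]
[[-0.9807  0.1957  0.0001]
 [ 0.1957  0.9807 -0.0022]
 [-0.0005 -0.0022 -1.    ]]
```

Call:
{"api": "drive_tool", "payload": {"deltas": [{"gripper": 255,"offset": [0,0,0],"angular": [0,0,-0.09]},{"gripper": 255,"offset": [0,0,0],"angular": [0,0,-0.18]},{"gripper": 255,"offset": [0,0,0],"angular": [0,0,-0.27]}]}}

```text
t: 4.25
eef_pos: [0.5306, -0.2371, 0.1457]
tool_rot: [0.0, -0.006, 1.0, -0.001]
contact_force: [-0.3, -7.7, -2.9]
gripper_width: 0.159
grasp_force: 34.3
```

```bash
python3 o.py
```

```text
t 4.25 p [ 0.5306 -0.2371  0.1457] F [-0.2937 -7.6869 -2.9416] M [-1.4057 -0.043  -0.1064] w 0.15858458463212813 g 34.30671572685242 yaw_y 90.7297196486
q [ 0.1218  0.5301  0.2484  1.9238 -0.1883  0.7089  2.0642]
[[-0.9999 -0.0127  0.0001]
 [-0.0127  0.9999 -0.0027]
 [-0.0001 -0.0027 -1.    ]]
```

Call:
{"api": "drive_tool", "payload": {"deltas": [{"gripper": 255,"offset": [0,0,0],"angular": [0,0,-0.06]},{"gripper": 255,"offset": [0,0,0],"angular": [0,0,-0.12]}]}}

```text
t: 4.45
eef_pos: [0.5306, -0.2373, 0.1458]
tool_rot: [0.0, -0.053, 0.999, -0.001]
contact_force: [-0.4, -6.3, -3.7]
gripper_width: 0.156
grasp_force: 35.8
```

```bash
python3 o.py
```

```text
t 4.45 p [ 0.5306 -0.2373  0.1458] F [-0.4196 -6.3187 -3.6895] M [-1.4157 -0.0381 -0.505 ] w 0.15592506643838183 g 35.84356427192688 yaw_y 96.05426394091029
q [ 0.1405  0.5279  0.2241  1.9224 -0.169   0.7081  2.1401]
[[-0.9944 -0.1055  0.0003]
 [-0.1055  0.9944 -0.0028]
 [ 0.     -0.0028 -1.    ]]
```

Call:
{"api": "drive_tool", "payload": {"deltas": [{"gripper": 255,"offset": [0,0,0],"angular": [0,0,-0.06]},{"gripper": 255,"offset": [0,0,0],"angular": [0,0,-0.1]},{"gripper": 255,"offset": [0,0,0],"angular": [0,0,-0.1]}]}}

```text
t: 4.75
eef_pos: [0.5302, -0.2375, 0.1459]
tool_rot: [-0.0, -0.089, 0.996, -0.001]
contact_force: [-0.2, -6.0, -1.4]
gripper_width: 0.156
grasp_force: 72.9
```

```bash
python3 o.py
```

```text
t 4.75 p [ 0.5302 -0.2375  0.1459] F [-0.1721 -6.0373 -1.4167] M [-1.1357  0.2156 -1.3875] w 0.1563772176905352 g 72.85208763554692 yaw_y 100.24736903367594
q [ 0.1563  0.5259  0.2044  1.9216 -0.1548  0.7086  2.2012]
[[-0.984  -0.1779 -0.0001]
 [-0.1779  0.984  -0.0016]
 [ 0.0004 -0.0016 -1.    ]]
```

The wrist moment rises at the stop (−1.39 Nm), so the knob is at its end. I'll release, rise and head for the gate.

Call:
{"api": "drive_tool", "payload": {"deltas": [{"gripper": 150,"offset": [0,0,0],"angular": [0,0,0]},{"gripper": 60,"offset": [0,0,0],"angular": [0,0,0]},{"gripper": 0,"offset": [0,0,0],"angular": [0,0,0]}]}}

```text
t: 5.05
eef_pos: [0.5314, -0.2342, 0.1459]
tool_rot: [0.0, -0.093, 0.996, 0.0]
contact_force: [-0.4, -0.1, -1.2]
gripper_width: 0.662
grasp_force: 0.0
```

Call:
{"api": "drive_tool", "payload": {"deltas": [{"gripper": 0,"offset": [0,0,-0.03],"angular": [0,0,0]},{"gripper": 0,"offset": [0,0,-0.07],"angular": [0,0,0]},{"gripper": 0,"offset": [0,0,-0.11],"angular": [0,0,0]},{"gripper": 0,"offset": [0,0,-0.16],"angular": [0,0,0]},{"gripper": 0,"offset": [0,0,-0.16],"angular": [0,0,0]}]}}

```text
t: 5.55
eef_pos: [0.5342, -0.2359, 0.3131]
tool_rot: [0.006, -0.092, 0.996, -0.002]
contact_force: [-0.9, 0.2, 0.6]
gripper_width: 1.002
grasp_force: 0.0
```

```bash
python3 o.py; python3 - <<'E'
from h import *
s=optics.read_camera("side");t=optics.read_camera("top")
c=np.zeros((600,800,3),np.uint8)
c[:400,:400]=crop(s,275,160,50,50,8);c[:400,400:]=crop(t,362,180,50,50,8)
cv2.imwrite("pics/k2.png",c[:400])
E
```

```text
t 5.55 p [ 0.5342 -0.2359  0.3131] F [-0.9471  0.1766  0.5951] M [ 0.0155 -0.0307 -0.0006] w 1.001859138013373 g 0.0 yaw_y 100.60683925513736
q [ 0.1078  0.3166  0.2529  1.7906 -0.0921  1.0333  2.1508]
[[-0.9828 -0.1841  0.0121]
 [-0.1841  0.9829 -0.0032]
 [-0.0113 -0.0054 -0.9999]]
```

View pics/k2.png

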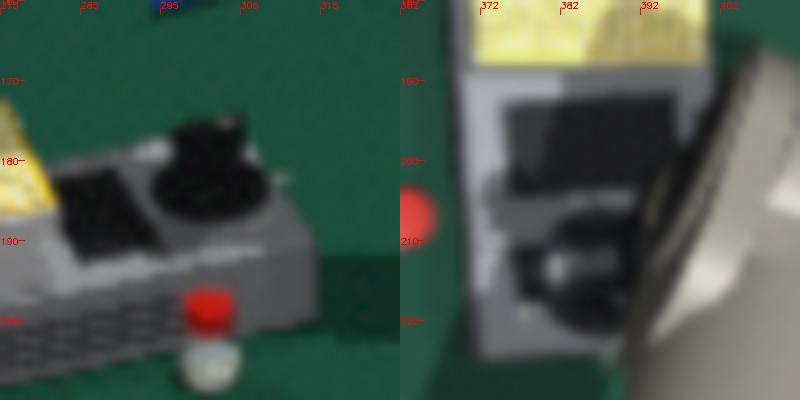

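The knob bar now lies along the controller box (side view ~(303,177)), so the shaker is off. Next I'll move above the bolt pull.

Call:
{"api": "drive_tool", "payload": {"deltas": [{"gripper": 0,"offset": [-0.005,0.045,0],"angular": [0,0,0]},{"gripper": 0,"offset": [-0.009,0.092,0],"angular": [0,0,0]},{"gripper": 0,"offset": [-0.014,0.138,0],"angular": [0,0,0]},{"gripper": 0,"offset": [-0.018,0.184,0],"angular": [0,0,0]},{"gripper": 0,"offset": [-0.023,0.23,0],"angular": [0,0,0]}]}}

```text
t: 6.15
eef_pos: [0.51, -0.0026, 0.3042]
tool_rot: [-0.002, -0.092, 0.996, 0.0]
contact_force: [0.4, 0.7, 0.6]
gripper_width: 1.002
grasp_force: 0.0
```

Call:
{"api": "drive_tool", "payload": {"deltas": [{"gripper": 0,"offset": [-0.007,0.045,0],"angular": [0,0,0.11]},{"gripper": 0,"offset": [-0.015,0.091,0],"angular": [0,0,0.22]},{"gripper": 0,"offset": [-0.022,0.136,0],"angular": [0,0,0.33]},{"gripper": 0,"offset": [-0.03,0.182,0],"angular": [0,0,0.44]},{"gripper": 0,"offset": [-0.037,0.227,0],"angular": [0,0,0.55]}]}}

```text
t: 6.65
eef_pos: [0.5049, 0.2272, 0.3041]
tool_rot: [-0.001, 0.125, 0.992, -0.001]
contact_force: [2.1, -0.6, -0.2]
gripper_width: 0.999
grasp_force: 0.0
```

Call:
{"api": "drive_tool", "payload": {"deltas": [{"gripper": 0,"offset": [0,0,0],"angular": [0,0,0]},{"gripper": 0,"offset": [0,0,0],"angular": [0,0,0]}]}}

```text
t: 6.85
eef_pos: [0.505, 0.2263, 0.304]
tool_rot: [-0.001, 0.121, 0.993, -0.001]
contact_force: [0.2, -1.0, -0.5]
gripper_width: 0.999
grasp_force: 0.0
```

```bash
python3 o.py; python3 - <<'E'
from h import *
s=optics.read_camera("side");t=optics.read_camera("top")
c=np.zeros((600,800,3),np.uint8)
c[:600,:450]=crop(s,310,180,50,67,9)[:600];c[:400,455:]=crop(t,240,190,60,50,6)[:300,:345].repeat(1,0) if 0 else np.pad(crop(t,240,190,57,50,6)[:,:345],((0,100),(0,345-342),(0,0)))
cv2.imwrite("pics/g1.png",c)
print(proj("side",[[.509,.237,.21],[.509,.237,.19]]),proj("top",[[.509,.237,.21]]))
E
```

```text
t 6.85 p [0.505  0.2263 0.304 ] F [ 0.1873 -1.0035 -0.4522] M [-0.0155  0.0181  0.0188] w 0.9990403857721254 g 0.0 yaw_y 76.05615615142075
q [-0.5837  0.2785  0.0603  1.8508 -0.0196  1.0165  0.8121]
[[-0.9705  0.241  -0.0031]
 [ 0.241   0.9705 -0.0017]
 [ 0.0026 -0.0024 -1.    ]]
[[341.05065978 214.05332697]
 [340.90105207 218.72577821]] [[263.38015614 214.85110959]]
```

View pics/g1.png

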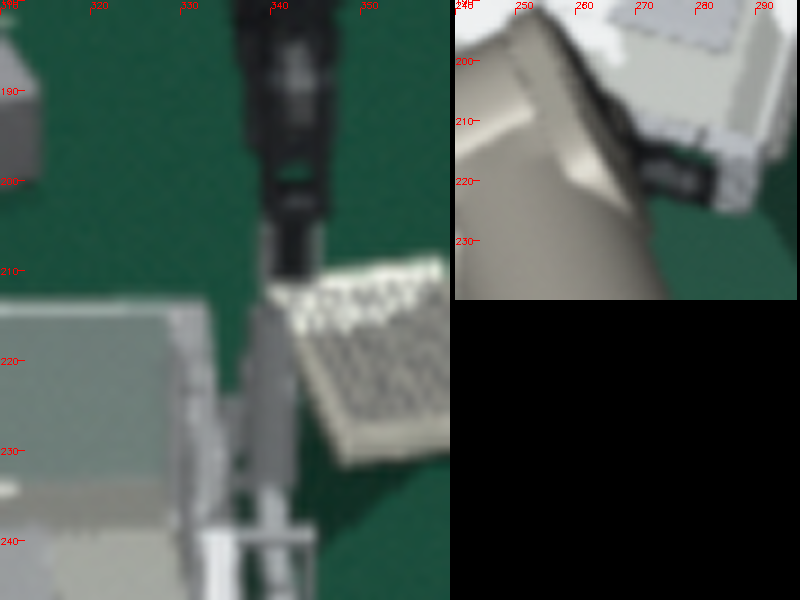

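The side view puts the pull's axis at column ~340.4, with its head at row 214. It agrees with (0.510, 0.237), so I'll lower and close gently.

Call:
{"api": "drive_tool", "payload": {"deltas": [{"gripper": 100,"offset": [-0.002,0.011,0.0],"angular": [0,0,0]},{"gripper": 100,"offset": [-0.002,0.011,0.02],"angular": [0,0,0]},{"gripper": 100,"offset": [-0.002,0.011,0.04],"angular": [0,0,0]},{"gripper": 100,"offset": [-0.002,0.011,0.06],"angular": [0,0,0]},{"gripper": 100,"offset": [-0.002,0.011,0.06],"angular": [0,0,0]}], "grip_force": 20}}

```text
t: 7.45
eef_pos: [0.5099, 0.2342, 0.2434]
tool_rot: [-0.002, 0.124, 0.992, -0.002]
contact_force: [-1.1, 0.5, -0.3]
gripper_width: 0.607
grasp_force: 0.0
```

```bash
python3 o.py; python3 - <<'E'
from h import *
s=optics.read_camera("side")
cv2.imwrite("pics/g2.png",crop(s,305,190,60,55,10))
E
```

```text
t 7.45 p [0.5099 0.2342 0.2434] F [-1.1     0.5259 -0.2597] M [-0.0145  0.0666 -0.0153] w 0.6074242522168725 g 0.0 yaw_y 75.75572209977886
q [-0.585   0.3596  0.0539  1.8916 -0.0243  0.896   0.803 ]
[[-0.9692  0.2461 -0.0043]
 [ 0.2461  0.9692 -0.0025]
 [ 0.0035 -0.0035 -1.    ]]
```

View pics/g2.png

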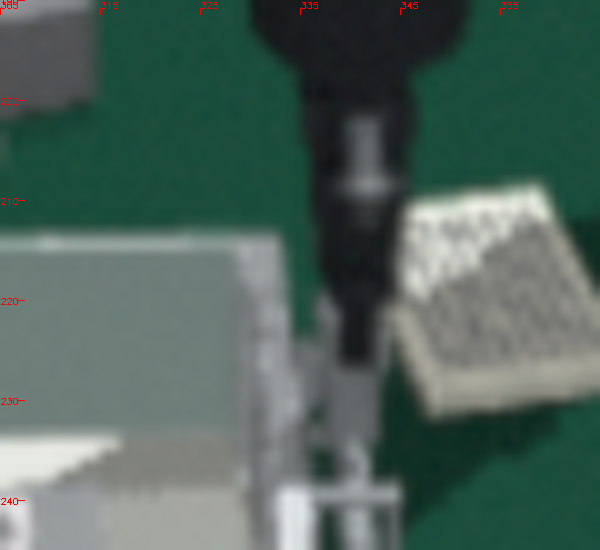

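The near finger (column ~340.5, tip at row 227) covers the pull, whose stem shows below at column 340, so it is aligned. Closing.

Call:
{"api": "drive_tool", "payload": {"deltas": [{"gripper": 180,"offset": [0,0,0],"angular": [0,0,0]},{"gripper": 180,"offset": [0,0,0],"angular": [0,0,0]},{"gripper": 180,"offset": [0,0,0],"angular": [0,0,0]},{"gripper": 200,"offset": [0,0,0],"angular": [0,0,0]},{"gripper": 200,"offset": [0,0,0],"angular": [0,0,0]}]}}

```text
t: 8.0
eef_pos: [0.5118, 0.2376, 0.2472]
tool_rot: [0.002, 0.123, 0.992, 0.002]
contact_force: [2.7, 3.0, 0.1]
gripper_width: 0.217
grasp_force: 2.5
```

```bash
python3 o.py
```

```text
t 8.0 p [0.5118 0.2376 0.2472] F [2.742  2.9605 0.0727] M [ 0.9329 -0.3895 -0.0323] w 0.2172207274261544 g 2.470240965485573 yaw_y 75.89435789834316
q [-0.5866  0.3558  0.0525  1.8868 -0.0253  0.8947  0.8029]
[[-0.9698  0.2437  0.0035]
 [ 0.2437  0.9698  0.0038]
 [-0.0025  0.0045 -1.    ]]
```

Call:
{"api": "drive_tool", "payload": {"deltas": [{"gripper": 215,"offset": [0,0,0],"angular": [0,0,0]},{"gripper": 225,"offset": [0,0,0],"angular": [0,0,0]},{"gripper": 235,"offset": [0,0,0],"angular": [0,0,0]}]}}

```text
t: 8.3
eef_pos: [0.5118, 0.2378, 0.2473]
tool_rot: [0.002, 0.123, 0.992, 0.002]
contact_force: [2.2, 5.6, 1.1]
gripper_width: 0.205
grasp_force: 20.5
```

```bash
python3 o.py
```

```text
t 8.3 p [0.5118 0.2378 0.2473] F [2.2235 5.5547 1.1291] M [ 0.9287 -0.4393  0.019 ] w 0.20531468039157902 g 20.508044958114624 yaw_y 75.90403328634908
q [-0.5868  0.3558  0.0524  1.8865 -0.0254  0.8945  0.8029]
[[-0.9699  0.2435  0.0038]
 [ 0.2436  0.9699  0.0041]
 [-0.0026  0.0049 -1.    ]]
```

Call:
{"api": "drive_tool", "payload": {"deltas": [{"gripper": 255,"offset": [0,0.001,0],"angular": [0,0,0]},{"gripper": 255,"offset": [0,0.001,-0.003],"angular": [0,0,0]},{"gripper": 255,"offset": [0,0.001,-0.006],"angular": [0,0,0]},{"gripper": 255,"offset": [0,0.001,-0.01],"angular": [0,0,0]},{"gripper": 255,"offset": [0,0.001,-0.01],"angular": [0,0,0]}], "grip_force": 50}}

```text
t: 8.8
eef_pos: [0.5118, 0.2379, 0.2569]
tool_rot: [0.001, 0.123, 0.992, 0.002]
contact_force: [3.2, 5.9, -2.4]
gripper_width: 0.195
grasp_force: 48.8
```

```bash
python3 o.py
```

```text
t 8.8 p [0.5118 0.2379 0.2569] F [ 3.186   5.9017 -2.3909] M [ 1.0104 -0.5782 -0.0523] w 0.19515723693693893 g 48.763335943222046 yaw_y 75.87391585096788
q [-0.5885  0.3451  0.0537  1.877  -0.0241  0.9164  0.8009]
[[-0.9698  0.2441  0.0027]
 [ 0.2441  0.9698  0.0027]
 [-0.0019  0.0033 -1.    ]]
```

Call:
{"api": "drive_tool", "payload": {"deltas": [{"gripper": 255,"offset": [0,0.001,-0.003],"angular": [0,0,0]},{"gripper": 255,"offset": [0,0.001,-0.005],"angular": [0,0,0]},{"gripper": 255,"offset": [0,0.001,-0.005],"angular": [0,0,0]}]}}

```text
t: 9.1
eef_pos: [0.5118, 0.2381, 0.2615]
tool_rot: [0.001, 0.123, 0.992, 0.001]
contact_force: [3.3, 4.2, -1.6]
gripper_width: 0.198
grasp_force: 48.9
```

```bash
python3 o.py
```

```text
t 9.1 p [0.5118 0.2381 0.2615] F [ 3.3068  4.2096 -1.6044] M [ 0.8567 -0.6453  0.0212] w 0.1983205107841182 g 48.878746032714844 yaw_y 75.84353619316622
q [-0.5897  0.3404  0.0546  1.8718 -0.0233  0.928   0.7994]
[[-0.9696  0.2446  0.0015]
 [ 0.2446  0.9696  0.0014]
 [-0.0011  0.0017 -1.    ]]
```

Call:
{"api": "drive_tool", "payload": {"deltas": [{"gripper": 255,"offset": [0,0.003,0],"angular": [0,0,0]},{"gripper": 255,"offset": [0,0.006,0],"angular": [0,0,0]},{"gripper": 255,"offset": [0,0.008,0],"angular": [0,0,0]},{"gripper": 255,"offset": [0,0.008,0],"angular": [0,0,0]}]}}

```text
t: 9.5
eef_pos: [0.5133, 0.2449, 0.2606]
tool_rot: [-0.0, 0.123, 0.992, -0.0]
contact_force: [0.9, -0.3, -1.4]
gripper_width: 0.196
grasp_force: 48.9
```

```bash
python3 o.py
```

```text
t 9.5 p [0.5133 0.2449 0.2606] F [ 0.9374 -0.2954 -1.4398] M [-0.0783 -0.5102 -0.0642] w 0.19636478355114573 g 48.937093019485474 yaw_y 75.81343797054151
q [-0.5978  0.3491  0.0535  1.8611 -0.0223  0.9328  0.7889]
[[-0.9695  0.2451 -0.0005]
 [ 0.2451  0.9695 -0.0007]
 [ 0.0003 -0.0008 -1.    ]]
```

Call:
{"api": "drive_tool", "payload": {"deltas": [{"gripper": 255,"offset": [0,0.008,-0.001],"angular": [0,0,0]},{"gripper": 255,"offset": [0,0.016,-0.001],"angular": [0,0,0]},{"gripper": 255,"offset": [0,0.023,-0.001],"angular": [0,0,0]},{"gripper": 255,"offset": [0,0.028,-0.001],"angular": [0,0,0]},{"gripper": 255,"offset": [0,0.028,-0.001],"angular": [0,0,0]}]}}

```text
t: 10.0
eef_pos: [0.5204, 0.2737, 0.2619]
tool_rot: [0.0, 0.123, 0.992, 0.0]
contact_force: [2.9, -0.2, -2.6]
gripper_width: 0.195
grasp_force: 48.9
```

```bash
python3 o.py
```

```text
t 10.0 p [0.5204 0.2737 0.2619] F [ 2.8932 -0.2325 -2.6087] M [ 0.0457 -0.5398 -0.0177] w 0.19500994244946712 g 48.94370913505554 yaw_y 75.89767077304086
q [-0.6271  0.377   0.0472  1.8154 -0.0219  0.9486  0.7543]
[[-0.9699  0.2437  0.0006]
 [ 0.2437  0.9699  0.0009]
 [-0.0004  0.0011 -1.    ]]
```

Call:
{"api": "drive_tool", "payload": {"deltas": [{"gripper": 255,"offset": [0.005,0.001,0],"angular": [0,0,0.05]},{"gripper": 255,"offset": [0.01,0.002,0],"angular": [0,0,0.1]},{"gripper": 255,"offset": [0.014,0.004,0],"angular": [0,0,0.15]},{"gripper": 255,"offset": [0.019,0.005,0],"angular": [0,0,0.2]},{"gripper": 255,"offset": [0.019,0.005,0],"angular": [0,0,0.2]}]}}

```text
t: 10.5
eef_pos: [0.5024, 0.2824, 0.2619]
tool_rot: [-0.0, 0.2, 0.98, 0.0]
contact_force: [2.8, -1.0, -3.2]
gripper_width: 0.197
grasp_force: 48.9
```

```bash
python3 o.py
```

```text
t 10.5 p [0.5024 0.2824 0.2619] F [ 2.8012 -1.0412 -3.2267] M [-0.0482 -0.5167  0.1401] w 0.19747167914590522 g 48.94575119018555 yaw_y 66.88703777283723
q [-0.6781  0.3592  0.073   1.8437 -0.0322  0.9398  0.5766]
[[-0.9197  0.3925 -0.0002]
 [ 0.3925  0.9197  0.0003]
 [ 0.0003  0.0002 -1.    ]]
```

Call:
{"api": "drive_tool", "payload": {"deltas": [{"gripper": 255,"offset": [0.005,0.001,0],"angular": [0,0,0.05]},{"gripper": 255,"offset": [0.01,0.002,0],"angular": [0,0,0.1]},{"gripper": 255,"offset": [0.014,0.004,0],"angular": [0,0,0.15]},{"gripper": 255,"offset": [0.019,0.005,0],"angular": [0,0,0.2]},{"gripper": 255,"offset": [0.019,0.005,0],"angular": [0,0,0.2]}]}}

```text
t: 11.0
eef_pos: [0.4869, 0.2944, 0.2619]
tool_rot: [-0.0, 0.276, 0.961, -0.0]
contact_force: [0.5, -1.2, -2.0]
gripper_width: 0.196
grasp_force: 48.9
```

Call:
{"api": "drive_tool", "payload": {"deltas": [{"gripper": 255,"offset": [0,0,0],"angular": [0,0,0]},{"gripper": 255,"offset": [0,0,0],"angular": [0,0,0]}]}}

```text
t: 11.2
eef_pos: [0.4876, 0.2938, 0.2619]
tool_rot: [-0.0, 0.276, 0.961, 0.0]
contact_force: [0.6, 1.0, -2.8]
gripper_width: 0.196
grasp_force: 48.9
```

```bash
python3 o.py; python3 - <<'E'
from h import *
s=optics.read_camera("side");t=optics.read_camera("top")
c=np.zeros((600,800,3),np.uint8)
c[:,:445]=crop(s,270,200,89,120,5)
c[:360,450:]=crop(t,240,180,70,72,5)[:, :350]
c[365:,450:]=crop(s,265,160,70,47,5)[:235,:350]
cv2.imwrite("pics/f1.png",c)
H=np.array([.5719,.3877,.15])
for th in(0,.28,.32,.36):
    a=np.radians(-103.5)-th; e=H+.22*np.array([np.cos(a),np.sin(a),0]);print(th,e,proj("top",e),proj("side",e))
E
```

```text
t 11.2 p [0.4876 0.2938 0.2619] F [ 0.5632  0.9589 -2.8307] M [ 0.0626 -0.2112  0.4667] w 0.1959762738550399 g 48.94500911235809 yaw_y 57.90639022443347
q [-0.7301  0.3483  0.0978  1.8615 -0.0416  0.9338  0.3973]
[[-0.8472  0.5313 -0.0001]
 [ 0.5313  0.8472  0.0001]
 [ 0.0001  0.     -1.    ]]
0 [0.52054202 0.17377862 0.15      ] [[282.52401621 212.83877188]] [[332.21114993 218.39737824]]
0.28 [0.46342375 0.19630276 0.15      ] [[276.13258146 227.69746524]] [[349.08237952 219.38018746]]
0.32 [0.45585667 0.20079375 0.15      ] [[274.88998866 229.65875258]] [[351.46052978 219.74475614]]
0.36 [0.44847524 0.20558375 0.15      ] [[273.57041657 231.56954389]] [[353.82247216 220.16482224]]
```

View pics/f1.png

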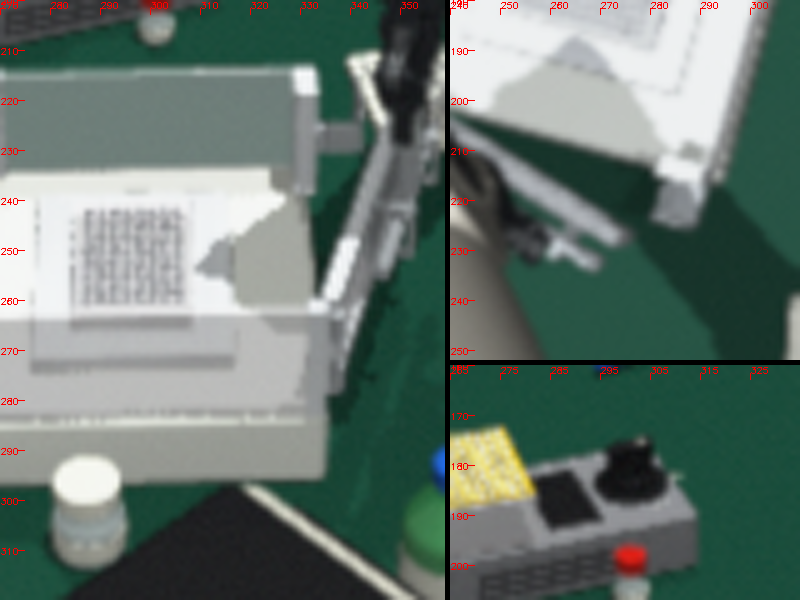

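The gate's free edge is at top (275,227.5), about 0.29–0.31 rad open or roughly 6.6 cm. The knob is still aligned with its box, and the jar and vial haven't moved. One small nudge, settle, then check.

Call:
{"api": "drive_tool", "payload": {"deltas": [{"gripper": 255,"offset": [0.001,0.0005,0],"angular": [0,0,0.01]},{"gripper": 255,"offset": [0.002,0.0005,0],"angular": [0,0,0.02]},{"gripper": 255,"offset": [0.002,0.0005,0],"angular": [0,0,0.02]},{"gripper": 255,"offset": [0.002,0.0005,0],"angular": [0,0,0.02]},{"gripper": 255,"offset": [0.002,0.0005,0],"angular": [0,0,0.02]}]}}

```text
t: 11.8
eef_pos: [0.486, 0.2953, 0.2619]
tool_rot: [-0.0, 0.285, 0.959, -0.0]
contact_force: [-1.0, -0.7, -2.3]
gripper_width: 0.195
grasp_force: 48.9
```

Call:
{"api": "drive_tool", "payload": {"deltas": [{"gripper": 255,"offset": [0,0,0],"angular": [0,0,0]},{"gripper": 255,"offset": [0,0,0],"angular": [0,0,0]},{"gripper": 255,"offset": [0,0,0],"angular": [0,0,0]},{"gripper": 255,"offset": [0,0,0],"angular": [0,0,0]},{"gripper": 255,"offset": [0,0,0],"angular": [0,0,0]}]}}

```text
t: 12.3
eef_pos: [0.486, 0.2953, 0.2618]
tool_rot: [-0.0, 0.285, 0.959, -0.0]
contact_force: [-0.4, -0.3, -2.0]
gripper_width: 0.191
grasp_force: 48.9
```

```bash
python3 o.py; python3 - <<'E'
from h import *
t=optics.read_camera("top");g=cv2.cvtColor(t,cv2.COLOR_BGR2GRAY)
p=bot.get_obs()['eef_pos'][:2];print(2*np.arcsin(np.linalg.norm(p-[.5204,.2737])/2/.1253)*220)
print(g[220:236,264:282])
E
```

```text
t 12.3 p [0.486  0.2953 0.2618] F [-0.4061 -0.3229 -1.9732] M [-0.2413 -0.0514  0.5313] w 0.19090970134593588 g 48.94737660884857 yaw_y 56.926130160418595
q [-0.7361  0.3475  0.1004  1.863  -0.0425  0.9334  0.3772]
[[-0.838   0.5457 -0.0002]
 [ 0.5457  0.838  -0.0001]
 [ 0.0001 -0.0002 -1.    ]]
71.6614435335608
[[137 114  85  63  48  43  43  42  42  39  38  35  35  34  33  32  45  81]
 [163 150 131 108  77  53  44  42  39  38  37  33  35  36  35  38  58  96]
 [173 164 157 150 123  87  62  46  42  41  40  38  35  36  37  45  76 110]
 [174 173 174 166 149 126  99  70  51  43  41  41  39  41  41  52  86 117]
 [160 171 175 171 161 148 132  99  66  50  44  43  42  42  42  47  64  80]
 [138 154 167 168 165 167 154 126  96  70  55  46  43  43  43  43  44  49]
 [125 130 140 149 166 177 175 166 136 100  75  61  50  44  42  42  41  41]
 [115 102  97 108 139 163 176 178 163 126  94  77  61  47  43  42  43  42]
 [108  85  74  79  97 126 159 172 158 124  97  81  65  50  43  43  41  42]
 [131  96  75  72  74  87 115 136 127 104  90  80  67  55  47  42  42  42]
 [163 128 103  88  76  72  79  91  89  80  76  74  69  62  51  42  42  43]
 [175 161 142 124 101  81  72  70  71  69  69  70  68  66  55  47  43  42]
 [148 175 175 154 130 100  77  70  69  68  69  69  69  67  63  54  46  43]
 [111 162 189 177 143 102  76  70  70  69  69  69  69  70  68  63  54  47]
 [ 82 112 149 172 142  95  72  69  69  69  68  68  68  69  68  66  63  54]
 [ 70  76  94 114 103  79  70  69  69  69  68  68  70  69  68  69  68  64]]
```

```bash
python3 -c "
from station import bot
print(bot.hand_in())"
```

```text
the job is handed in; nothing more can be done
None
```

I turned the speed knob to its off stop, then lifted the bolt over the lip, drew it back and opened the gate. The arm was holding it still, about 7 cm ajar, when I handed in at 12.3 s; no verdict came back.

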